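# Lever open the shielded sample well

## Task

Push the red safety slide all the way in with a fingertip so that its stop block is clear of the lever, then press the lever's blue paddle right down to raise the heavy steel lid of the sample well. Finish while still holding the paddle down with the fingers, the lid standing raised and still, so that a colleague can look over the vials inside. Do not lift the lever out of its fork, and leave the boxes, bottle and beaker where they stand.

Things in the scene. Friction and masses are not known exactly. Their poses are not given: they have to be found in the camera images.
- unit: White base, 430 x 150 x 12 mm, fixed to the bench. Origin: on the bench (z = 0) under the lever's pivot, mid-width. +x runs along the lever to the lid (short side), -x to the blue paddle (long side); the red push tab stands on its -y side; +z up. An aluminium fork at the origin, 82 mm high, 54 mm over its cheeks, carries the lever's pin. The white well (95 x 130 mm, 65 mm high) fills x 100 to 195 mm.
- lever: Loose aluminium bar, 24 mm wide, 10 mm thick, its cross pin lying in the open-topped fork. Origin: on the pin's axis, 70 mm above the bench. Its -x runs along the long arm to the paddle (180 mm), +x to a round toe (80 mm) under the lid's lip. At rest the paddle end is tilted up 0.25 rad; right down, the bar lies on a black rubber stop 150 mm from the pivot, tilted down about 0.25 rad.
- paddle (a point): Centre of the top face of the blue paddle, 52 x 52 mm, at the lever's long end. About 126 mm above the bench at rest, 40 mm when right down; on the way it moves on an arc about the pin, less than 10 mm horizontally. Pressing it takes about 3 to 9 N; if let go it rises again.
- lock (a joint): Travel of the red safety slide in m: about 0 = locked (its stop block, 30 mm wide, is under the lever bar 70 mm from the pivot and the lever cannot go down), 0.045 = fully in, at its end stop. It moves along the unit's +y. About 2 N of friction; stays where it is left.
- lock_tab (a point): On the outer face (unit's -y side) of the red upright push tab, 36 mm wide along the unit's x, 12 mm thick along y, top 93 mm above the bench; the point is at mid-width, 78 mm above the bench. Push this face to the unit's +y, towards the lever. It is 120 mm from the lever's centre line when locked, 75 mm when fully in.
- lid (a joint): Angle in rad of the heavy steel lid (135 x 130 x 18 mm, 2 to 3 kg, a yellow panel on top): 0 = shut, about 0.31 with the lever right down. Hinged at the far end, 195 mm from the pivot; falls shut when the lever is let go.
- lid_lip (a point): Middle of the top edge of the lid's free end, which overhangs the well towards the pivot; 83 mm above the bench when shut, about 124 mm with the lever right down.
- storage_box: Bystander: closed white and red sample storage box, 134 x 134 x 54 mm. Origin: centre of its underside.
- reagent: Bystander: closed bottle with blue cap, 64 mm diameter, 130 mm high. Origin: centre of its underside.
- tip_box: Bystander: white and red pipette tip box, 85 x 120 x 65 mm. Origin: centre of its underside.
- beaker: Bystander: white beaker, 60 mm diameter, 70 mm high. Origin: centre of its underside.

How it is judged (in metres and radians):
On the way, in this order (a step that is already met when the one before it is completed fails the run):
1. the red slide is pushed in, clear of the lever, the lid still shut (value of joint lock above 0.033 m and value of joint lid below 0.08 rad), for 0.2 s.
2. the lid is raised by the lever (value of joint lid above 0.25 rad and contact force between the fingers and lever above 1 N), for 0.3 s.
At the end, for the whole second after the job is handed in: The fingers still press the lever (over 1 N), the paddle is below 55 mm, the lid stands raised by over 0.25 rad and is still (under 0.05 rad/s), the slide is in by over 33 mm, and the lever's pin is in its fork (within 12 mm of its start) (all of step 2 and velocity of joint lid between -0.05 and 0.05 rad/s and value of joint lock above 0.033 m and height (world z) of paddle below 0.055 m and distance of lever from where it was at the start of the episode below 0.012 m); the arm keeps its last pose, push and grip.
It fails at once if the lever is lifted out of its fork (distance of lever from where it was at the start of the episode above 0.02 m).
It fails at once if a bystander is moved by more than 20 mm or tipped (distance of any of storage_box, reagent, tip_box, beaker from where it was at the start of the episode above 0.02 m or angle between any of storage_box, reagent, tip_box, beaker's own z axis and vertical above 0.3 rad).
It also fails if it takes over 38 s, if anything falls off the work surface, if the arm or the gripper's body presses on something with over 40 N, if the wrist force passes 120 N, or if a joint passes its speed limit or range.

## Robot

A 6-joint arm with a two-finger parallel gripper is mounted at the origin on the work surface. World frame = base frame: x ahead of the robot, y to its left, z up, the work surface at z = 0. Lengths are in mm, angles in rad, forces in N, time in s.
With the tool pointing down it reaches from about 375 to 925 mm from the base axis. Payload 5.7 kg.
Tool frame: the origin (TCP) lies midway between the tips of the shut fingers; the grasp point (between the pads) lies 19 mm behind it; x points along the fingers, y is the direction in which the jaws open and shut, and the axes are right-handed (so a half turn about x gives the same grasp; the last joint's range is limited). The gripper opens to 88 mm and grips with 3 to 60 N. Pads are 20 mm wide; open, the fingers measure 115 mm over their backs; the gripper's body (75 mm by 178 mm) begins 61 mm behind the grasp point.
Start: joints at [1.148, 0.359, 1.51, -0, 1.272, -0.115], TCP at [181.768, 571.767, 186.923] pointing down, gripper open.
Joint ranges: [-2.97, 2.97], [-1.01, 2.36], [0.21, 2.38], [-0.96, 4.11], [0.2, 2.71], [-2.98, 2.98]. Speed limits (rad/s): [2.39, 2.39, 3.14, 3.14, 3.14, 3.14].

## Interface

Orientations are given as a unit quaternion [w, x, y, z].
In Python, from cell import arm gives the robot as it stands.
- The arm moves only by the tool arm_command, never from a script. Its argument "moves" is a list that holds one entry, the list of rows, each a list of 7 numbers: the shift along the tool's x, y, z in cm, then the turn, a rotation vector about the tool's x, y, z in degrees, then the closure, from -1 (fully open) to 1 (shut). A call has 1 to 20 rows; each row shifts and turns the commanded pose from where the row before left it, along the tool's axes as they then stand; what a row does not reach is not made up. A row lasts 1/12 s, in which the tool goes at most 41.7 mm and 7.16 degrees, less where a joint would pass 70% of its speed; a pose out of reach is approached as far as the arm can. A call is refused whole if a number of a shift passes 4.17 or a number of a turn 7.16, either way. A call with a gripper value outside its range is refused whole. The fingers move at their own pace and stop on an object; "newtons" is the grip in N (left out, the last holds). Time passes only in rows, so rows that do not move let the fingers close. It gives the time, the measured TCP pose, the force and the opening at its end, in the units of the state.
- arm.read_state(): the state, without advancing time (a new reading comes with each control period).
- arm.read_camera(name): name is "side" or "top"; returns (picture, depth): 400x640x3 uint8, red, green, blue; 400x640 float32, mm along the optical axis (not along the pixel's ray), 0 where there is no reading.
- arm.camera_info(name): a dict with "K" (3x3 intrinsics, pixels), "dist" ([k1, k2, p1, p2, k3] as OpenCV has them; the pictures are not rectified), "pose" (4x4, takes a point from camera to world coordinates). Camera axes: x right, y up, looking along -z (the intrinsics and any distortion apply to the point x, -y, -z); pixel columns grow to the right and rows downward; lengths in mm; the calibration is good to about 2 mm. A picture is of the moment at which its call begins. camera_info takes no time and is no camera call.
- arm.job_done(): hands the job in, once; it reports no verdict.
The state is a dict: "t": time; "joints": joint angles; "qd": joint speeds; "effort": joint torques, N m; "position": TCP position; "tool_rot": TCP orientation; "ft_force": force on the tool from outside, world axes, zero at the start; "ft_torque": the same for the moment, N m; "opening": finger opening in mm.
Only numpy, scipy, OpenCV 4.12 (cv2) and the standard library are available. Lean on these libraries where they do the work, as an engineer would, in place of code of your own. Each camera call takes 0.05 s, during which the arm holds its last target.

## Working session

There is one attempt and no reset: what is moved stays moved. The work goes in short steps, Python scripts to look and compute and a tool call to move; the robot and the scene stay as the last step left them, time stands still between calls to the robot, and variables do not carry over. Pictures are saved under pics/ and viewed, and the job is handed in when it is done.

Besides the shell and the picture viewer there is one more tool, called after "Call:" as name(argument=value, ...), one argument or row to a line, values as JSON. arm_command: Moves the arm, as the interface text tells. Its arguments: {"type":"object","properties":{"moves":{"type":"array","items":{"type":"array","items":{"type":"array","items":{"type":"number"}}}},"newtons":{"type":"number"}},"required":["moves"]}

```bash
mkdir -p pics; ls
cat > h.py <<'E'
import numpy as np, cv2
from cell import arm
def snap(n,f):
    im,d=arm.read_camera(n); cv2.imwrite(f'pics/{f}.png',im[:,:,::-1]); np.save(f'pics/{f}.npy',d); return im,d
def world(n,uv,dep):
    ci=arm.camera_info(n); K=np.array(ci['K'],float); D=np.array(ci['dist'],float); P=np.array(ci['pose'])
    p=cv2.undistortPoints(np.array(uv,float).reshape(-1,1,2),K,D).reshape(-1,2)
    dep=np.array(dep,float).reshape(-1)
    c=np.c_[p[:,0]*dep,-p[:,1]*dep,-dep,np.ones(len(dep))]
    return (c@P.T)[:,:3]
E
python3 - <<'E'
from h import *
print(arm.read_state())
for n in('side','top'):
    snap(n,n+'0'); ci=arm.camera_info(n); print(n,ci['K'],ci['dist'],np.round(ci['pose'],3))
E
```

```text
pics
{'t': 0.0, 'joints': array([ 1.14789774e+00,  3.59462706e-01,  1.51141403e+00, -2.86886469e-05,
        1.27249667e+00, -1.15115953e-01]), 'qd': array([-0.00087778, -0.00137704,  0.00087158, -0.00144506, -0.00070382,
        0.00075764]), 'effort': array([-2.97340528e-03, -5.15366364e+01, -2.70722508e+01,  6.69761770e-02,
        3.48846079e-02, -1.02880304e-04]), 'position': array([181.48741993, 571.11217194, 186.14183694]), 'tool_rot': array([ 0.69859245,  0.10777607,  0.69890842, -0.10899511]), 'ft_force': array([ 0.64781979, -0.30173262, -0.2016562 ]), 'ft_torque': array([-0.01680077, -0.01181988,  0.0449607 ]), 'opening': 87.67186202041616}
side [[448.70702075   0.         319.25092222]
 [  0.         448.70702075 191.2788053 ]
 [  0.           0.           1.        ]] [-0.0395823  0.         0.         0.         0.       ] [[-9.40000e-01  2.03000e-01 -2.74000e-01  3.85760e+02]
 [-3.42000e-01 -5.56000e-01  7.58000e-01  6.52147e+02]
 [ 2.00000e-03  8.06000e-01  5.92000e-01  5.91170e+02]
 [ 0.00000e+00  0.00000e+00  0.00000e+00  1.00000e+00]]
top [[362.24820528   0.         317.91742582]
 [  0.         362.24820528 198.10875552]
 [  0.           0.           1.        ]] [-0.08364027  0.          0.          0.          0.        ] [[ 1.50000e-02  9.87000e-01 -1.58000e-01  4.78708e+02]
 [-1.00000e+00  1.50000e-02  3.00000e-03  5.72350e+01]
 [ 5.00000e-03  1.58000e-01  9.87000e-01  9.27824e+02]
 [ 0.00000e+00  0.00000e+00  0.00000e+00  1.00000e+00]]
```

View pics/side0.png

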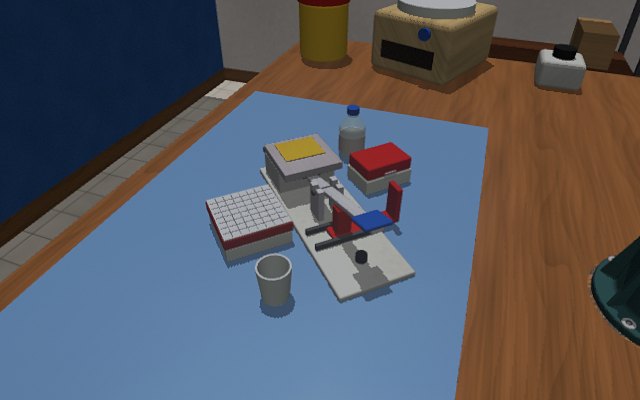

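View pics/top0.png

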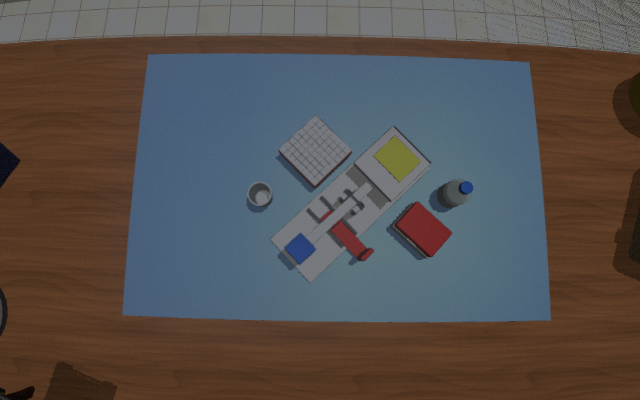

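The side view shows the tab at about (394,200) and the blue paddle at (373,221). The top view shows the paddle at (299,249), the fork at (350,202), the yellow panel at (398,158) and the red tab at (365,255). I'll measure these next.

```bash
cat > m.py <<'E'
from h import *
def cloud(n,f):
    im=cv2.imread(f'pics/{f}.png'); d=np.load(f'pics/{f}.npy')
    v,u=np.nonzero(d>0); w=world(n,np.c_[u,v],d[v,u]); return w,im[v,u][:,::-1].astype(int),u,v
def masks(c):
    r,g,b=c.T
    return dict(blue=(b>110)&(b>2.2*r)&(g<b*.6),red=(r>90)&(g<.35*r)&(b<.35*r),yel=(r>110)&(g>.8*r)&(b<.4*r))
E
python3 - <<'E'
from m import *
for n in('top','side'):
    w,c,u,v=cloud(n,n+'0')
    ok=(w[:,0]>250)&(w[:,0]<900)&(w[:,2]>8)&(abs(w[:,1])<450)
    for k,m in masks(c).items():
        m=m&ok
        p=w[m]
        print(n,k,m.sum(),np.median(p,0).round(1),p.min(0).round(),p.max(0).round(),(u[m].min(),u[m].max(),v[m].min(),v[m].max()))
E
```

```text
top blue 548 [499.4  89.4 126.6] [ 465. -297.  117.] [651. 124. 134.] (np.int64(286), np.int64(472), np.int64(181), np.int64(262))
top red 473 [ 533.7 -224.6   65.1] [ 484. -265.   60.] [ 606. -136.   70.] (np.int64(397), np.int64(450), np.int64(204), np.int64(255))
  return _methods._mean(a, axis=axis, dtype=dtype,
  ret = um.true_divide(
Traceback (most recent call last):
ValueError: zero-size array to reduction operation minimum which has no identity
```

```bash
cat > m.py <<'E'
from h import *
def comps(n,f,minA=60):
    im=cv2.imread(f'pics/{f}.png'); d=np.load(f'pics/{f}.npy')
    hsv=cv2.cvtColor(im,cv2.COLOR_BGR2HSV).astype(int); H,S,V=hsv[...,0],hsv[...,1],hsv[...,2]
    M=dict(blue=(H>110)&(H<128)&(S>170)&(V>60),red=((H<6)|(H>174))&(S>150)&(V>60),yel=(H>20)&(H<35)&(S>140))
    out=[]
    for k,m in M.items():
        nn,lab,st,ce=cv2.connectedComponentsWithStats(m.astype(np.uint8))
        for i in range(1,nn):
            if st[i,4]<minA: continue
            v,u=np.nonzero((lab==i)&(d>0))
            if len(u)<20: continue
            w=world(n,np.c_[u,v],d[v,u])
            if w[:,0].min()<250 or w[:,0].max()>900 or abs(w[:,1]).max()>400: continue
            out.append((k,w,np.c_[u,v]))
    return out
E
python3 - <<'E'
from m import *
for n in('top','side'):
    for k,w,uv in comps(n,n+'0'):
        print(n,k,len(w),w.mean(0).round(1),np.median(w,0).round(1),w.min(0).round(),w.max(0).round(),uv.min(0),uv.max(0))
        if k!='red': print('   rect',cv2.minAreaRect(w[:,:2].astype(np.float32)))
E
```

```text
top red 1498 [ 545.9 -199.8   65. ] [ 545.6 -199.9   65. ] [ 481. -265.   56.] [ 611. -135.   70.] [397 202] [450 256]
top red 166 [511.2 -29.5  21. ] [511.4 -31.6  21.1] [482. -59.  16.] [539.   6.  26.] [337 232] [363 255]
top yel 706 [ 707.3 -138.9   86.2] [ 707.2 -140.4   86.2] [ 662. -187.   81.] [755. -88.  91.] [378 142] [419 179]
   rect ((713.4910888671875, -133.67410278320312), (85.24151611328125, 71.45158386230469), 44.23069381713867)
side blue 393 [497.4 102.3 126.1] [497.4 103.1 126.5] [464.  65. 119.] [529. 131. 132.] [352 210] [391 230]
   rect ((496.72406005859375, 98.96959686279297), (48.844364166259766, 48.81047821044922), 43.49646759033203)
side red 1292 [ 543.2 -186.    61.5] [ 543.7 -186.    64.1] [ 484. -266.   26.] [ 614. -129.   68.] [350 143] [410 179]
side red 180 [483.6 -48.3  63.6] [479.6 -45.1  75. ] [472. -69.  18.] [507. -36.  95.] [382 181] [401 221]
side red 161 [564.   25.4  22.4] [557.1  26.   20.8] [509.  -5.  17.] [599. 120. 120.] [326 221] [360 237]
side yel 694 [ 715.9 -127.8   86.2] [ 716.1 -127.6   86.2] [ 662. -184.   83.] [771. -74.  89.] [275 137] [323 160]
   rect ((716.9860229492188, -130.0311279296875), (88.24029541015625, 77.80886840820312), 43.515869140625)
```

Run:
```python
from m import *
for n in('top','side'):
    im=cv2.imread(f'pics/{n}0.png')
    x0,y0,x1,y1=(260,120,440,290) if n=='top' else (230,120,430,310)
    c=cv2.resize(im[y0:y1,x0:x1],None,fx=4 if n=='top' else 3.8,fy=4 if n=='top' else 3.8-0.6,interpolation=cv2.INTER_CUBIC)
    c=cv2.convertScaleAbs(c,alpha=1.4); c=c[:600,:800]; cv2.imwrite(f'pics/{n}0z.png',c)
    ci=arm.camera_info(n);K=np.array(ci['K']);D=np.array(ci['dist']);P=np.array(ci['pose'])
    hsv=cv2.cvtColor(im,cv2.COLOR_BGR2HSV); 
    for name,lo,hi,z in(('paddle',(112,150,50),(128,255,255),126),('yellow',(20,120,50),(35,255,255),84)):
        m=cv2.inRange(hsv,lo,hi); nn,l,st,ce=cv2.connectedComponentsWithStats(m)
        for i in range(1,nn):
            if st[i,4]<150: continue
            ct=cv2.findContours((l==i).astype(np.uint8),cv2.RETR_EXTERNAL,cv2.CHAIN_APPROX_NONE)[0][0].reshape(-1,2).astype(float)
            p=cv2.undistortPoints(ct.reshape(-1,1,2),K,D).reshape(-1,2)
            r=np.c_[p[:,0],-p[:,1],-np.ones(len(p))]@P[:3,:3].T; o=P[:3,3]
            w=o+r*((z-o[2])/r[:,2])[:,None]
            if abs(w[:,1]).max()>400: continue
            print(n,name,st[i],cv2.minAreaRect(w[:,:2].astype(np.float32)))
```

```text
top yellow [ 374  136   46   46 1050] ((714.47900390625, -133.72994995117188), (87.5150375366211, 73.21050262451172), 43.88593292236328)
side yellow [275 137  50  24 717] ((717.8328857421875, -133.02151489257812), (89.15130615234375, 75.29570770263672), 43.890750885009766)
```

View pics/top0z.png

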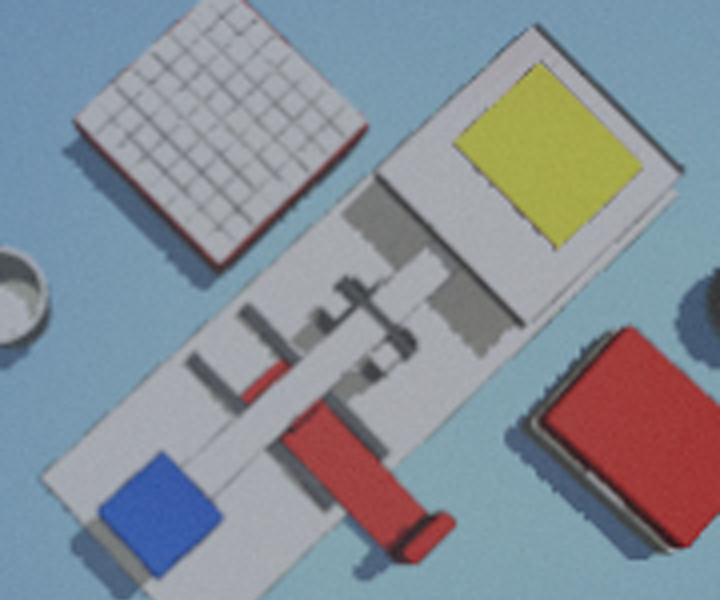

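View pics/side0z.png

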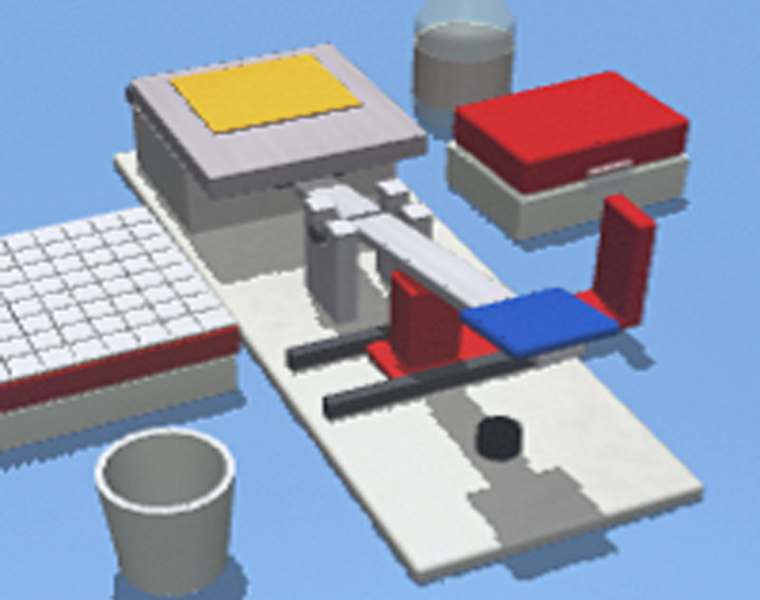

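```bash
cat > fit.py <<'E'
from h import *
from scipy.optimize import least_squares
def proj(n,W):
    ci=arm.camera_info(n);P=np.linalg.inv(np.array(ci['pose']))
    c=np.c_[W,np.ones(len(W))]@P.T; c=c[:,:3]*[1,-1,-1]
    return cv2.projectPoints(c,np.zeros(3),np.zeros(3),np.array(ci['K']),np.array(ci['dist']))[0].reshape(-1,2)
def unit2w(q,U):
    c,s=np.cos(q[2]),np.sin(q[2]); U=np.array(U,float)
    return np.c_[q[0]+c*U[:,0]-s*U[:,1],q[1]+s*U[:,0]+c*U[:,1],U[:,2]]
E
cat > f1.py <<'E'
from fit import *
U=[[60,65,83],[60,-65,83],[195,65,83],[195,-65,83]]; pc=[-172,0,126]
Zt=np.array([(378,177),(521,326),(537,25),(683,170),(160,515)],float)
Zs=np.array([(212,183),(427,140),(130,85),(330,45),(540,321)],float)
T=(Zt+.5)/4-.5+[260,120]; S=(Zs+.5)/[3.8,3.2]-.5+[230,120]
A=np.array(U+[pc])
def f(q,n): 
    return (proj(n,unit2w(q,A))-(T if n=='top' else S))
for names in(['top'],['side'],['top','side']):
    r=least_squares(lambda q:np.concatenate([f(q,n).ravel() for n in names]),[600,-20,-.8])
    print(names,r.x.round(3)); [print(n,f(r.x,n).round(1).tolist()) for n in names]
q=r.x; np.save('q.npy',q)
print(unit2w(q,[[0,0,70],pc,[-70,-120,78],[-70,-75,78]]).round(1))
E
python3 f1.py
```

```text
['top'] [613.986 -30.782  -0.804]
top [[-0.7, -1.7], [1.5, 0.1], [-1.2, 0.1], [0.0, 1.5], [0.3, -0.1]]
['side'] [614.49  -22.312  -0.801]
side [[-0.8, 0.2], [0.8, -0.6], [-0.5, -0.6], [0.3, 0.3], [0.2, 0.2]]
['top', 'side'] [614.976 -27.839  -0.803]
top [[-2.0, -2.1], [0.3, -0.3], [-2.4, -0.3], [-1.2, 1.1], [-1.0, -0.5]]
side [[0.1, -1.4], [1.5, -2.0], [0.5, -1.9], [1.1, -0.8], [0.6, -1.8]]
[[615.  -27.8  70. ]
 [495.5  95.9 126. ]
 [480.  -60.8  78. ]
 [512.4 -29.5  78. ]]
```

```bash
cat > plan.py <<'E'
from h import *
from scipy.spatial.transform import Rotation as R
def rot(): 
    w,x,y,z=arm.read_state()['tool_rot']; return R.from_quat([x,y,z,w]).as_matrix()
def to(target):
    s=arm.read_state(); return rot().T@(np.array(target,float)-s['position'])/10
E
python3 - <<'E'
from plan import *
print(rot().round(3)); 
q=np.load('q.npy'); c,s_=np.cos(q[2]),np.sin(q[2]); T=rot().T
print('unit x in tool',T@[c,s_,0],'unit y in tool',T@[-s_,c,0])
for t in([360,260,200],[448,-91,186]): print(to(t))
E
```

```text
[[-0.001  0.303  0.953]
 [-0.002  0.953 -0.303]
 [-1.    -0.002 -0.   ]]
unit x in tool [ 5.95625665e-04 -4.75384563e-01  8.79777905e-01] unit y in tool [-0.00156772  0.87977654  0.47538488]
[ -1.34572308 -24.2483195   26.44030398]
[  0.10123977 -55.02898862  45.46309838]
```

Call:
arm_command(
  moves=[
    [[0,-2.4,2.6,0,0,0,1],[0,-2.4,2.6,0,0,0,1],[0,-2.4,2.6,0,0,0,1],[0,-2.4,2.6,0,0,0,1],[0,-2.4,2.6,0,0,0,1],[0,-2.4,2.6,0,0,0,1],[0,-2.4,2.6,0,0,0,1],[0,-2.4,2.6,0,0,0,1],[0,-2.4,2.6,0,0,0,1],[0,-2.4,2.6,0,0,0,1],[0,-3.1,1.9,0,0,0,1],[0,-3.1,1.9,0,0,0,1],[0,-3.1,1.9,0,0,0,1],[0,-3.1,1.9,0,0,0,1],[0,-3.1,1.9,0,0,0,1],[0,-3.1,1.9,0,0,0,1],[0,-3.1,1.9,0,0,0,1],[0,-3.1,1.9,0,0,0,1],[0,-3.1,1.9,0,0,0,1],[0,-3.1,1.9,0,0,0,1]],
  ],
  newtons=30,
)

```text
t: 1.77
position: [443.8, -90.5, 186.8]
tool_rot: [0.699, 0.109, 0.699, -0.108]
ft_force: [0.4, 0.2, 0.7]
opening: 0.6
```

Call:
arm_command(
  moves=[
    [[0,0,0,7.1,0,0,1],[0,0,0,7.1,0,0,1],[0,0,0,7.1,0,0,1],[0,0,0,7.1,0,0,1],[0,0,0,0,0,0,1],[0,0,0,0,0,0,1]],
  ],
)

```text
t: 2.27
position: [443.7, -88.7, 186.8]
tool_rot: [0.651, 0.275, 0.652, -0.275]
ft_force: [-0.4, 0.2, 0.1]
opening: 0.5
```

Run:
```python
from plan import *
s=arm.read_state(); print(s['t'],s['position'],s['joints'].round(2),s['ft_force'],s['opening'])
q=np.load('q.npy'); c,s_=np.cos(q[2]),np.sin(q[2]); T=rot().T
print('unit x in tool',T@[c,s_,0],'unit y in tool',T@[-s_,c,0])
from fit import proj
for n in('top','side'):
    snap(n,n+'1'); print(n,proj(n,s['position'][None]))
```

```text
2.2667 [443.73717245 -88.66052491 186.75562326] [-0.35  0.14  1.81 -0.    1.18 -1.12] [-0.39143974  0.19907774  0.1483886 ] 0.4818789279357623
unit x in tool [-4.47160489e-04 -3.51583876e-03  9.99993719e-01] unit y in tool [-3.51934967e-04  9.99993758e-01  3.51568152e-03]
top [[388.08577982 274.17210068]]
side [[427.66014569 137.88453695]]
```

Run:
```python
import cv2
a=cv2.imread('pics/top1.png')[170:330,300:500]; b=cv2.imread('pics/side1.png')[60:260,330:530]
cv2.drawMarker(a,(388-300,274-170),(0,255,0),0,6,1)
cv2.drawMarker(b,(428-330,138-60),(0,255,0),0,6,1)
a=cv2.resize(a,(400,320),interpolation=2);b=cv2.resize(b,(400,400),interpolation=2)
import numpy as np
o=np.zeros((400,800,3),np.uint8);o[:320,:400]=a;o[:,400:]=b;cv2.imwrite('pics/z1.png',o)
```

```text
(no output)
```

View pics/z1.png

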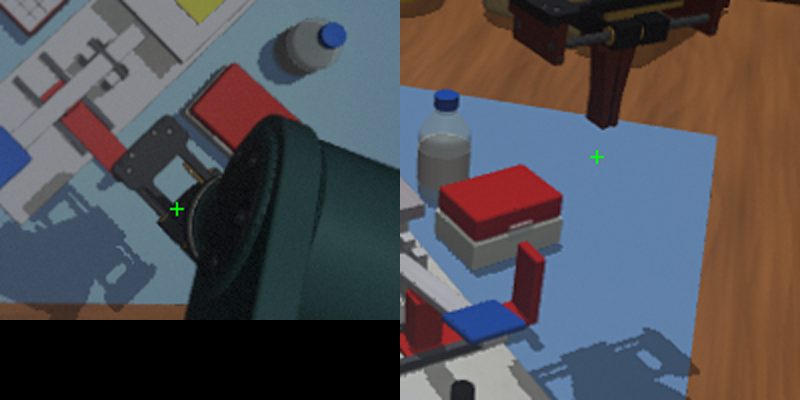

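Run:
```python
from plan import *
from fit import proj
d=np.load('pics/side1.npy'); im=cv2.imread('pics/side1.png')
for v in range(112,128,2):
    us=np.arange(424,440,3); print(v,d[v,us].round(0), [tuple(im[v,u]) [2]for u in us])
for uv in([428,116],[430,120],[432,122]):
    print(world('side',[uv],[d[uv[1],uv[0]]]))
print(arm.camera_info('side')['pose'])
d0=np.load('pics/side0.npy')
# bench plane check
for n in('side','top'):
    d0=np.load(f'pics/{n}0.npy')
    uv=np.array([[300,340],[450,150],[250,110],[200,300]]) if n=='side' else np.array([[180,100],[180,280],[500,100],[500,280]])
    print(n,world(n,uv,d0[uv[:,1],uv[:,0]]).round(1))
```

```text
112 [789. 779. 772. 771. 775. 776.] [np.uint8(41), np.uint8(35), np.uint8(34), np.uint8(43), np.uint8(30), np.uint8(37)]
114 [791. 780. 775. 775. 776. 778.] [np.uint8(32), np.uint8(35), np.uint8(33), np.uint8(43), np.uint8(35), np.uint8(52)]
116 [ 791.  781.  774.    0.  780. 1296.] [np.uint8(31), np.uint8(36), np.uint8(32), np.uint8(43), np.uint8(38), np.uint8(73)]
118 [ 793.  786.  775.  778.  781. 1286.] [np.uint8(33), np.uint8(37), np.uint8(36), np.uint8(44), np.uint8(39), np.uint8(94)]
120 [1275.  783.  778.  781.  782. 1278.] [np.uint8(79), np.uint8(35), np.uint8(39), np.uint8(39), np.uint8(43), np.uint8(88)]
122 [1267.  788.  782.  783.  787. 1264.] [np.uint8(96), np.uint8(80), np.uint8(39), np.uint8(34), np.uint8(40), np.uint8(93)]
124 [1256. 1255.  781. 1254. 1257. 1257.] [np.uint8(95), np.uint8(96), np.uint8(72), np.uint8(94), np.uint8(98), np.uint8(96)]
126 [1247. 1244. 1247. 1246. 1243. 1246.] [np.uint8(96), np.uint8(95), np.uint8(96), np.uint8(95), np.uint8(95), np.uint8(95)]
[[448.24399637 -76.83381767 235.75826317]]
[[443.39086839 -72.13342786 231.13563231]]
[[439.70058781 -75.33374282 226.36375929]]
[[-9.39855674e-01  2.03343591e-01 -2.74449806e-01  3.85760217e+02]
 [-3.41568040e-01 -5.55723262e-01  7.57959715e-01  6.52147321e+02]
 [ 1.60810903e-03  8.06116021e-01  5.91755333e-01  5.91169684e+02]
 [ 0.00000000e+00  0.00000000e+00  0.00000000e+00  1.00000000e+00]]
side [[ 555.2  269.6    1.6]
 [ 406.7 -385.7    1.2]
 [ 990.1 -414.3    1.5]
 [ 740.9  255.7    2.8]]
top [[ 8.951e+02  4.395e+02  2.000e-01]
 [ 4.109e+02  4.017e+02  1.200e+00]
 [ 9.130e+02 -4.509e+02  7.000e-01]
 [ 4.208e+02 -4.160e+02  2.700e+00]]
```

Run:
```python
import cv2
b=cv2.imread('pics/side1.png')[0:150,360:520]
b=cv2.convertScaleAbs(cv2.resize(b,(640,600),interpolation=2),alpha=1.8);cv2.imwrite('pics/z2.png',b)
```

```text
(no output)
```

View pics/z2.png

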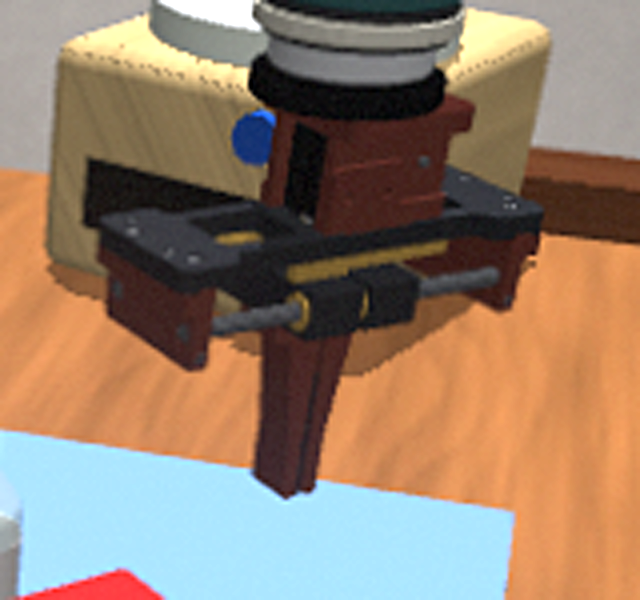

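The drawn fingertip sits about 30 to 38 mm higher in the side picture (430,122) than the reported TCP projects (428,138). I'll lower partway in free space and check again.

Call:
arm_command(
  moves=[
    [[2,0,0,0,0,0,1],[2,0,0,0,0,0,1],[2,0,0,0,0,0,1],[0,0,0,0,0,0,1],[0,0,0,0,0,0,1]],
  ],
)

```text
t: 2.78
position: [443.1, -88.3, 126.5]
tool_rot: [0.65, 0.276, 0.652, -0.276]
ft_force: [0.5, 0.7, -0.0]
opening: 0.5
```

Run:
```python
from plan import *
from fit import proj
s=arm.read_state(); print(s['t'],s['position'],s['ft_force'])
p=proj('side',s['position'][None])[0]; print(p)
im,d=snap('side','side2')
b=im[80:230,340:500,::-1].copy(); cv2.drawMarker(b,(int(p[0])-340,int(p[1])-80),(0,255,0),0,5,1)
b=cv2.convertScaleAbs(cv2.resize(b,(640,600),interpolation=2),alpha=1.6);cv2.imwrite('pics/z3.png',b)
im,d=snap('top','top2'); b=im[170:320,300:460,::-1]; p=proj('top',s['position'][None])[0]; print(p)
b=cv2.convertScaleAbs(cv2.resize(b,(640,600),interpolation=2),alpha=1.6);cv2.imwrite('pics/z4.png',b)
```

```text
2.7833 [443.09293727 -88.30752354 126.49629402] [ 0.46680246  0.67548962 -0.00802996]
[423.4471159  165.75810346]
[382.52087801 273.10657545]
```

View pics/z3.png

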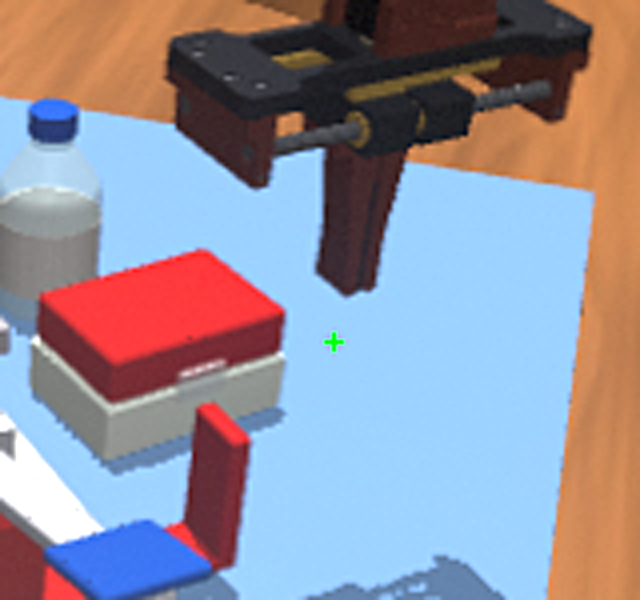

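View pics/z4.png

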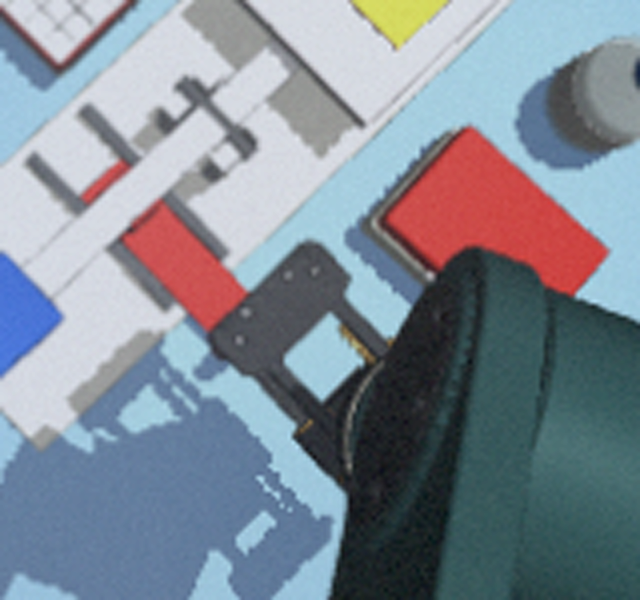

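Run:
```python
from plan import *
d=np.load('pics/side2.npy')
v,u=np.mgrid[80:160,370:490]; m=(d[v,u]>0)&(d[v,u]<900); u,v=u[m],v[m]
w=world('side',np.c_[u,v],d[v,u]); k=(abs(w[:,0]-443)<40)&(abs(w[:,1]+88)<40)
w=w[k]; print(len(w)); 
for z in range(140,270,8):
    a=w[(w[:,2]>=z)&(w[:,2]<z+8)]
    if len(a): print(z,len(a),a.min(0).round(),a.max(0).round())
d=np.load('pics/top2.npy')
for uv in([362,240],[375,238],[380,249],[370,260]):
    print(world('top',[uv],[d[uv[1],uv[0]]]).round(1))
d=np.load('pics/side2.npy')
for uv in([395,98],[420,97],[475,85]): print('side plate',world('side',[uv],[d[uv[1],uv[0]]]).round(1))
```

```text
2014
156 9 [431. -85. 162.] [452. -73. 164.]
164 51 [430. -89. 164.] [457. -70. 172.]
172 58 [430. -87. 172.] [456. -70. 180.]
180 61 [430. -86. 180.] [457. -71. 188.]
188 57 [430. -86. 188.] [458. -70. 196.]
196 68 [430. -85. 196.] [459. -70. 204.]
204 72 [428. -87. 204.] [460. -68. 212.]
212 75 [428. -88. 212.] [461. -68. 220.]
220 81 [427. -89. 220.] [462. -67. 228.]
228 50 [427. -91. 228.] [462. -66. 234.]
236 25 [447. -79. 238.] [472. -58. 244.]
244 89 [403. -82. 245.] [475. -48. 252.]
252 139 [403. -80. 252.] [472. -48. 260.]
260 251 [403. -93. 260.] [464. -48. 268.]
268 138 [ 403. -100.  268.] [483. -49. 276.]
[[520.5 -59.6  -2.6]]
[[511.3 -46.3 286.9]]
[[ 498.  -104.9    2.1]]
[[472.7 -37.4 286.3]]
side plate [[499.7 -20.7 285.3]]
side plate [[462.4 -39.4 285.1]]
side plate [[ 381.5 -121.5  285.6]]
```

Both cameras agree: the tool plate is at z≈286 and the fingertip at z≈162, while the state says 126.5. The x and y values match. So the real tip is about 36 mm above the reported z, and I'll plan heights relative to the camera.

Run:
```python
from plan import *
from fit import unit2w
s=arm.read_state(); 
for q in([614.0,-30.8,-.804],[614.5,-22.3,-.801]):
    c,s_=np.cos(q[2]),np.sin(q[2]); p=s['position'][:2]-q[:2]
    print('unit pos',c*p[0]+s_*p[1],-s_*p[0]+c*p[1])
# tab from side depth
d=np.load('pics/side0.npy'); q=[614.5,-22.3,-.801]; c,s_=np.cos(q[2]),np.sin(q[2])
from m import comps
for k,w,uv in comps('side','side0'):
    x,y=w[:,0]-q[0],w[:,1]-q[1]; a=np.c_[c*x+s_*y,-s_*x+c*y,w[:,2]]
    if k=='red' and w[:,0].mean()<500:
        a=a[a[:,2]>40]; print('tab unit',a.min(0),a.max(0),np.median(a,0))
    if k=='blue': print('paddle',a.mean(0),a.min(0),a.max(0))
```

```text
unit pos -75.61951854501365 -162.23708639313793
unit pos -70.35043755913426 -168.28443087354796
paddle [-170.96956491    2.59753868  126.05483205] [-193.61040591  -24.8342495   118.7019211 ] [-144.77061505   24.04570004  132.37178759]
tab unit [ -85.46849584 -119.39919387   41.76762898] [ -47.34319368 -107.43722318   94.54779121] [ -80.28442998 -113.31342196   89.27632507]
```

Call:
arm_command(
  moves=[
    [[2,0,0,0,0,0,1],[2,0,0,0,0,0,1],[2,0,0,0,0,0,1],[2,0,0,0,0,0,1],[1,0,0,0,0,0,1],[0.6,0,0,0,0,0,1],[0,0,0,0,0,0,1],[0,0,0,0,0,0,1]],
  ],
)

```text
t: 3.55
position: [444.8, -89.0, 31.7]
tool_rot: [0.651, 0.276, 0.65, -0.276]
ft_force: [-0.3, -0.9, 0.8]
opening: 0.2
```

Run:
```python
from plan import *
s=arm.read_state(); print(s['t'],s['position'],s['ft_force'])
im,d=snap('side','side3')
b=im[100:250,340:500,::-1].copy()
b=cv2.convertScaleAbs(cv2.resize(b,(640,600),interpolation=2),alpha=1.6);cv2.imwrite('pics/z5.png',b)
v,u=np.mgrid[100:250,360:490]; m=(d[v,u]>0); u,v=u[m],v[m]
w=world('side',np.c_[u,v],d[v,u]); k=(abs(w[:,0]-443)<22)&(abs(w[:,1]+88)<25)&(w[:,2]>15)&(w[:,2]<120)
w=w[k]; print(len(w),np.sort(w[:,2])[:10].round(),w.min(0),w.max(0))
```

```text
3.55 [444.83814046 -89.03356048  31.74793495] [-0.28734585 -0.89960177  0.75568544]
323 [66. 67. 68. 68. 68. 68. 69. 69. 70. 70.] [429.69835564 -91.08708277  66.47151248] [459.71178637 -69.02319202 119.88170093]
```

View pics/z5.png

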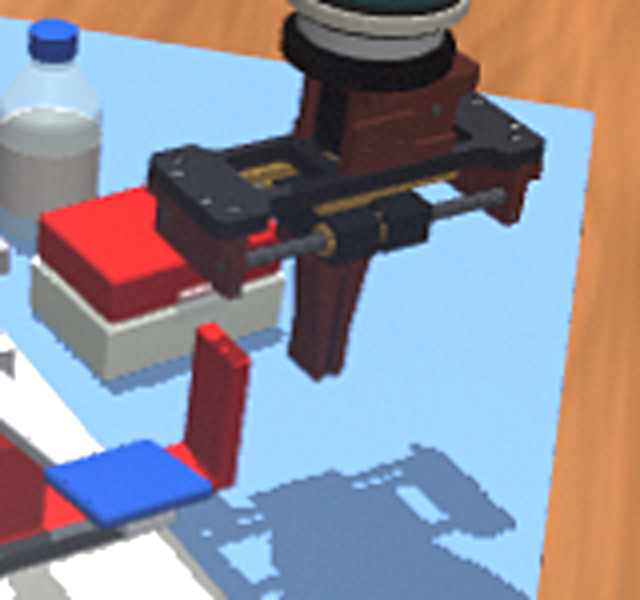

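Call:
arm_command(
  moves=[
    [[0,1.5,0,0,0,0,1],[0,1.5,0,0,0,0,1],[0,1,0,0,0,0,1],[0,0.7,0,0,0,0,1],[0,0.7,0,0,0,0,1],[0,0.7,0,0,0,0,1],[0,0.6,0,0,0,0,1],[0,0.6,0,0,0,0,1],[0,0,0,0,0,0,1],[0,0,0,0,0,0,1]],
  ],
)

```text
t: 4.43
position: [496.5, -37.6, 30.7]
tool_rot: [0.651, 0.276, 0.651, -0.276]
ft_force: [0.2, 0.3, -0.0]
opening: 0.3
```

```bash
cat > look.py <<'E'
from plan import *
import sys
s=arm.read_state(); print(s['t'],s['position'],s['ft_force'],s['opening'])
im,d=snap('side',sys.argv[1])
b=im[110:290,230:470,::-1].copy()
b=cv2.convertScaleAbs(cv2.resize(b,(800,600),interpolation=2),alpha=1.5);cv2.imwrite(f'pics/{sys.argv[1]}z.png',b)
E
python3 look.py side4
```

```text
4.4333 [496.51906645 -37.561324    30.74807782] [ 0.21425526  0.33086577 -0.02448994] 0.34836694112709277
```

View pics/side4z.png

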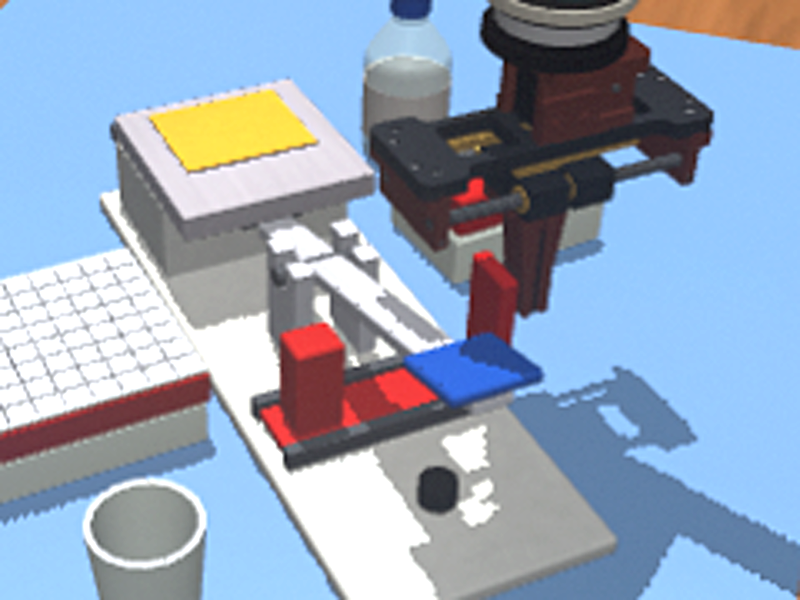

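The slide has moved in: the block is at (312,380) in the zoomed view, beside the lever, and the tab is at (490,300). I'll measure its travel.

```bash
cat > tab.py <<'E'
from m import *
import sys
q=[614.5,-22.3,-.801]; c,s_=np.cos(q[2]),np.sin(q[2])
for k,w,uv in comps('side',sys.argv[1],40):
    x,y=w[:,0]-q[0],w[:,1]-q[1]; a=np.c_[c*x+s_*y,-s_*x+c*y,w[:,2]]
    print(k,len(a),np.median(a,0).round(1),a.min(0).round(1),a.max(0).round(1))
E
python3 tab.py side0;echo; python3 tab.py side4
python3 - <<'E'
from plan import *
q=[614.5,-22.3,-.801]; c,s_=np.cos(q[2]),np.sin(q[2]);p=arm.read_state()['position'][:2]-q[:2]
print('unit pos',c*p[0]+s_*p[1],-s_*p[0]+c*p[1])
E
```

```text
blue 42 [ 200.1 -160.5  129.9] [ 187.7 -173.5  128.1] [ 212.9 -147.3  131.7]
blue 393 [-171.3    2.8  126.5] [-193.6  -24.8  118.7] [-144.8   24.   132.4]
red 1292 [  63.6 -163.6   64.1] [  34.7 -226.9   26.4] [ 171.9 -109.8   67.6]
red 180 [ -77.9 -112.6   75. ] [ -85.5 -119.4   17.9] [ -47.3 -100.9   94.5]
red 42 [-68.5  10.3  77.1] [-78.1   5.1  73.1] [-53.4  14.   79. ]
red 161 [-71.5  -3.1  20.8] [-175.4  -35.6   16.9] [-45.   23.8 120.4]
yel 694 [145.8   0.2  86.2] [110.  -45.8  83. ] [187.7  43.   89.2]

blue 337 [-171.4   -1.1  126.5] [-194.4  -25.3  118.9] [-144.1   24.7  132.6]
red 52 [  41.7 -124.5   64.3] [-106.8 -137.7   58. ] [ 58.3 -24.3 185.8]
red 139 [-80.6 -74.8  89.2] [ -84.9 -123.5   25. ] [ 31.1 -70.8  94.6]
red 143 [-66.8  38.   77.4] [-78.9  23.7  26.2] [ 4.6 51.6 79.7]
red 295 [-66.3  -7.1  20.8] [-173.9  -35.2   17.1] [-46.7  27.8 118.9]
red 82 [-68.1  55.7  20.7] [-80.5  32.5  16.9] [-45.9  62.7  23.3]
yel 694 [145.9  -0.6  86.1] [109.9 -46.   82.7] [186.1  42.5  88.8]
unit pos -71.2356818293548 -95.6433755877761
```

Call:
arm_command(
  moves=[
    [[0,0.3,0,0,0,0,1],[0,0.3,0,0,0,0,1],[0,0.1,0,0,0,0,1],[0,0,0,0,0,0,1],[0,0,0,0,0,0,1]],
  ],
)

```text
t: 4.9
position: [501.2, -33.0, 30.8]
tool_rot: [0.651, 0.276, 0.651, -0.277]
ft_force: [-1.3, 0.6, -0.5]
opening: 0.6
```

```bash
python3 look.py side5; python3 tab.py side5
```

```text
4.9 [501.232063   -33.03639357  30.80711163] [-1.27474531  0.58352262 -0.54885916] 0.6417065063529863
blue 368 [-171.8   -2.3  126.6] [-194.   -25.6  118.9] [-144.3   24.5  132.4]
red 49 [  43.6 -117.    64.1] [-106.8 -132.7   47.7] [ 58.6 -21.1 185.3]
red 141 [-79.3 -68.7  89.2] [-85.  -76.9  58.5] [-49.7 -64.3  95. ]
red 146 [-67.1  43.7  77.5] [-78.9  29.4  70.9] [-52.8  57.6  80. ]
red 429 [-67.4   4.5  20.8] [-176.   -35.4   16.7] [-44.2  67.6 121. ]
yel 693 [145.7  -0.5  86.2] [108.6 -46.5  83.5] [185.4  42.9  89. ]
```

Call:
arm_command(
  moves=[
    [[0,-1,0,0,0,0,1],[0,-1,0,0,0,0,1],[-2,0,0,0,0,0,1],[-2,0,0,0,0,0,1],[-2,0,0,0,0,0,1],[-2,0,0,0,0,0,1],[-0.5,0,0,0,0,0,1],[0,2,-2,0,0,0,1],[0,2,-2,0,0,0,1],[0,2,-2,0,0,0,1],[0,2,-2,0,0,0,1],[0,2,-2,0,0,0,1],[0,1,0,0,0,0,1],[0,0,0,0,0,0,1],[0,0,0,0,0,0,1]],
  ],
)

```text
t: 6.2
position: [497.1, 100.6, 115.5]
tool_rot: [0.651, 0.276, 0.651, -0.276]
ft_force: [0.4, -0.3, 0.0]
opening: 0.5
```

```bash
python3 look.py side6; python3 tab.py side6
python3 - <<'E'
from plan import *
q=[614.5,-22.3,-.801]; c,s_=np.cos(q[2]),np.sin(q[2]);p=arm.read_state()['position'][:2]-q[:2]
print('unit pos',c*p[0]+s_*p[1],-s_*p[0]+c*p[1])
E
```

```text
6.2 [497.10485924 100.62061037 115.50731978] [ 0.3754231  -0.27678529  0.03089361] 0.4614163715962627
blue 96 [-155.4   12.5  122.7] [-168.5   -8.7  118.9] [-145.1   24.4  126.5]
blue 106 [-188.4  -10.   129.7] [-193.1  -24.4  125. ] [-167.8   18.2  131.8]
red 43 [  56.  -216.2   64.6] [-201.  -225.8   61.8] [ 69.9 -22.1 257.7]
red 145 [-66.6  43.8  77.5] [-78.7  28.8  72.5] [-53.2  57.8  80.3]
red 417 [-67.2   3.9  20.6] [-153.1  -35.4   16. ] [-42.2  67.4 116. ]
yel 603 [149.8   5.2  86.1] [108.2 -45.7  83.9] [186.2  42.8  89.6]
unit pos -169.8270490399878 0.6967894413186428
```

View pics/side6z.png

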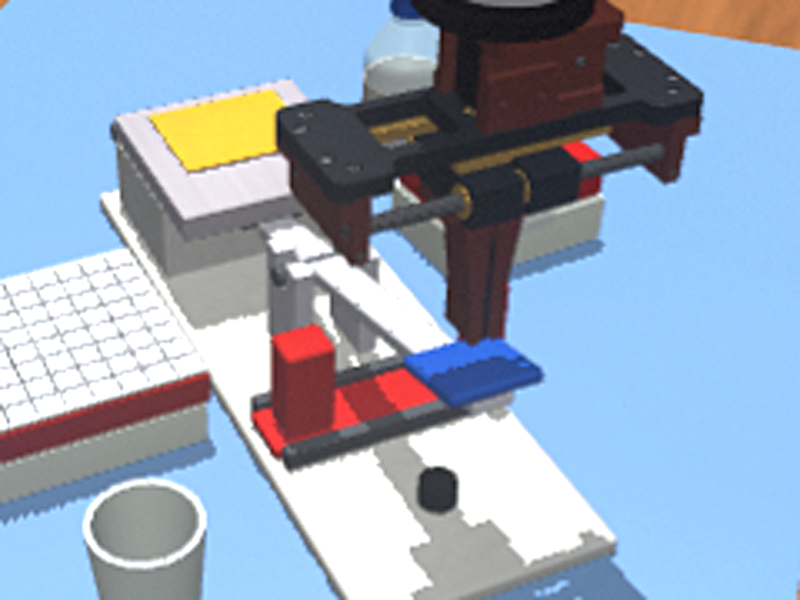

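Call:
arm_command(
  moves=[
    [[1,0,0,0,0,0,1],[1,0,0,0,0,0,1],[1,0,0,0,0,0,1],[0.7,0,0,0,0,0,1],[0.7,0,0,0,0,0,1],[0.7,0,0,0,0,0,1],[0,0,0,0,0,0,1]],
  ],
)

```text
t: 6.83
position: [495.1, 101.2, 63.1]
tool_rot: [0.649, 0.277, 0.652, -0.277]
ft_force: [-1.9, 2.6, 4.5]
opening: 0.6
```

```bash
python3 look.py side7; python3 tab.py side7
```

```text
6.8333 [495.09752135 101.172332    63.11524114] [-1.92228082  2.64323681  4.52725502] 0.6091393527753367
blue 309 [-188.7    4.8   98.4] [-201.3  -25.1   93.4] [-151.1   24.   101.4]
red 136 [  99.  -112.1   62.6] [-180.9 -162.    25.7] [172.7  38.8 270.3]
red 597 [-70.3  34.1  21.9] [-82.9 -22.8  16.2] [-42.4  67.3  79.9]
yel 570 [147.7  -0.6  92. ] [112.4 -46.3  86.3] [188.5  42.6  97.2]
```

View pics/side7z.png

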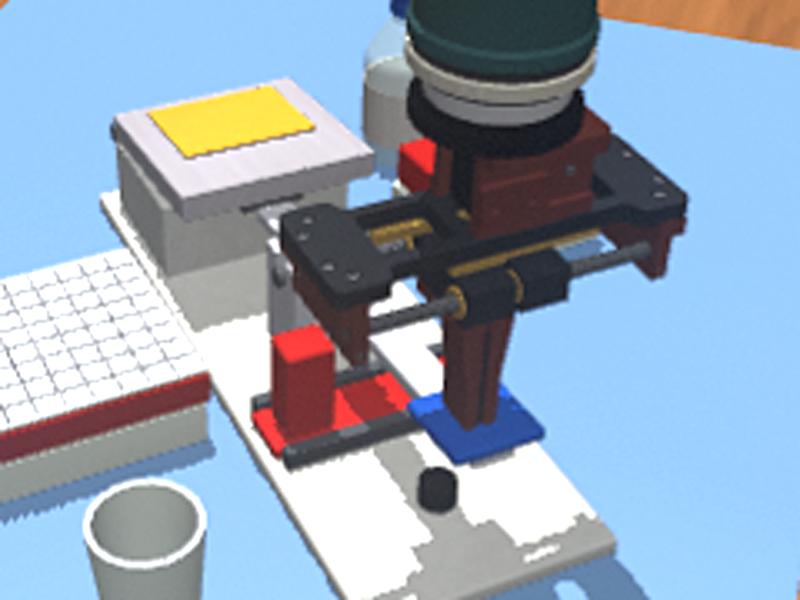

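The paddle is pressed to about 98 mm, the lid is starting to rise (yellow panel 86 → 92 mm) and the force is 4.5 N. I'll keep going down.

Call:
arm_command(
  moves=[
    [[0.7,0,0,0,0,0,1],[0.7,0,0,0,0,0,1],[0.7,0,0,0,0,0,1],[0.7,0,0,0,0,0,1],[0.7,0,0,0,0,0,1],[0.7,0,0,0,0,0,1],[0.6,0,0,0,0,0,1],[0.4,0,0,0,0,0,1],[0,0,0,0,0,0,1],[0,0,0,0,0,0,1]],
  ],
)

```text
t: 7.72
position: [496.4, 100.9, 12.6]
tool_rot: [0.65, 0.276, 0.651, -0.277]
ft_force: [-1.1, 1.0, 0.9]
opening: 0.4
```

```bash
python3 look.py side8; python3 tab.py side8
```

```text
7.7167 [496.44549229 100.91029195  12.63101111] [-1.10420375  1.02543928  0.91192708] 0.37170216370587794
blue 189 [-185.4   16.2   43. ] [-200.2   -7.8   37.8] [-152.7   24.8   50.3]
blue 94 [-184.5  -15.2   42.8] [-199.8  -24.4   38.5] [-168.2    0.4   46.8]
red 92 [  43.6 -215.9   56.5] [-202.9 -227.    39.4] [ 64.7 -22.7 263.9]
red 101 [-70.1  61.3  20.8] [-83.6  31.6  16.5] [-43.9  67.8  23.8]
yel 346 [152.2  -0.9 101.5] [118.5 -47.2  89.5] [190.4  43.3 112.1]
```

View pics/side8z.png

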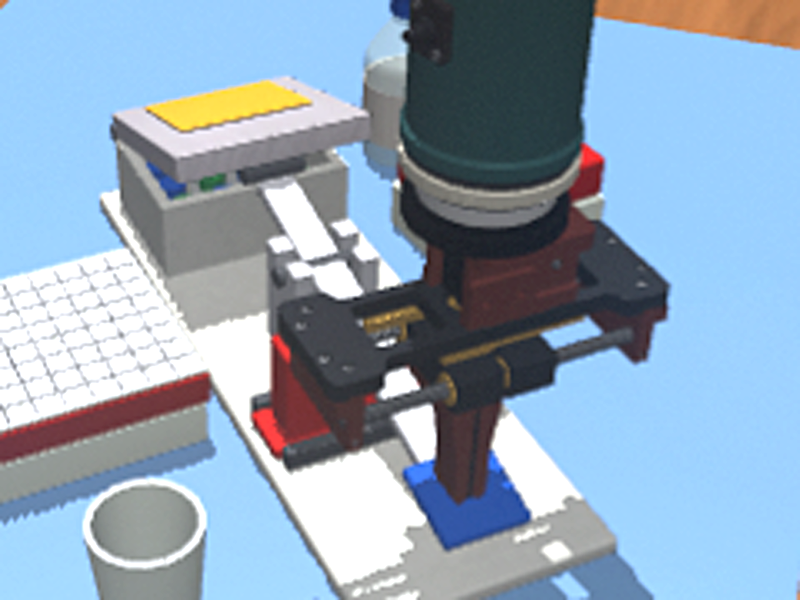

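Call:
arm_command(
  moves=[
    [[0.3,0,0,0,0,0,1],[0.2,0,0,0,0,0,1],[0,0,0,0,0,0,1],[0,0,0,0,0,0,1],[0,0,0,0,0,0,1]],
  ],
)

```text
t: 8.18
position: [497.4, 100.9, 8.2]
tool_rot: [0.651, 0.276, 0.65, -0.277]
ft_force: [-1.4, -1.6, 5.1]
opening: 0.4
```

```bash
python3 look.py side9; python3 tab.py side9
```

```text
8.1833 [497.38495267 100.87323004   8.22293538] [-1.39960702 -1.55049267  5.11662824] 0.40400160081146674
blue 274 [-185.    11.5   38.1] [-199.6  -23.9   32.2] [-150.5   25.1   44.8]
red 95 [  43.6 -215.5   57.7] [-199.4 -225.8   38.4] [ 66.6 -25.6 261.1]
red 99 [-69.   61.3  20.6] [-83.3  37.2  16.1] [-42.3  67.8  24.5]
yel 327 [152.2  -1.2 102.5] [118.4 -47.8  89.9] [190.6  42.4 113. ]
```

Call:
arm_command(
  moves=[
    [[0.2,0,0,0,0,0,1],[0.1,0,0,0,0,0,1],[0,0,0,0,0,0,1],[0,0,0,0,0,0,1],[0,0,0,0,0,0,1],[0,0,0,0,0,0,1]],
  ],
)

```text
t: 8.73
position: [497.8, 100.8, 6.7]
tool_rot: [0.652, 0.276, 0.65, -0.276]
ft_force: [-4.6, -2.7, 22.9]
opening: 0.4
```

```bash
python3 look.py side10; python3 tab.py side10
```

```text
8.7333 [497.77804079 100.82853421   6.70883637] [-4.64076882 -2.65409129 22.90060019] 0.42997573252624127
blue 256 [-183.4   12.1   36.7] [-198.8  -24.1   31.1] [-150.    25.5   44.5]
red 93 [  43.6 -215.3   58.3] [-203.  -226.8   39.1] [ 66.6 -21.9 259.6]
red 98 [-68.4  61.3  20.6] [-83.   36.9  16.2] [-42.4  67.6  29.6]
yel 322 [152.   -0.2 102.7] [117.7 -46.3  89.4] [191.5  42.1 114. ]
```

The lever is on its stop with about 23 N of push. I'll hold for a second, then make a final check of stability, slide, lid angle and bystanders.

Call:
arm_command(
  moves=[
    [[0,0,0,0,0,0,1],[0,0,0,0,0,0,1],[0,0,0,0,0,0,1],[0,0,0,0,0,0,1],[0,0,0,0,0,0,1],[0,0,0,0,0,0,1],[0,0,0,0,0,0,1],[0,0,0,0,0,0,1],[0,0,0,0,0,0,1],[0,0,0,0,0,0,1],[0,0,0,0,0,0,1],[0,0,0,0,0,0,1]],
  ],
)

```text
t: 9.78
position: [497.8, 100.8, 6.7]
tool_rot: [0.652, 0.276, 0.65, -0.276]
ft_force: [-4.9, -0.9, 22.7]
opening: 0.3
```

```bash
python3 look.py side11; python3 tab.py side11
python3 - <<'E'
from m import *
q=[614.5,-22.3,-.801]; c,s_=np.cos(q[2]),np.sin(q[2])
for f in('side8','side11'):
  for k,w,uv in comps('side',f):
    if k=='yel':
        x=c*(w[:,0]-q[0])+s_*(w[:,1]-q[1]); print(f,'lid angle',-np.arctan(np.polyfit(x,w[:,2],1)[0]))
snap('top','top11')
E
```

```text
9.7833 [497.78472275 100.81155466   6.71523919] [-4.90889816 -0.86206933 22.69629908] 0.3244620590446439
blue 274 [-184.2   10.4   36.7] [-198.7  -23.3   31.3] [-152.2   25.4   45.2]
red 94 [  43.7 -215.4   57.9] [-202.  -225.4   38.7] [ 66.2 -22.4 259.4]
red 97 [-68.7  61.5  20.6] [-83.4  37.3  15.9] [-42.1  67.3  23. ]
yel 323 [152.2  -0.8 102.6] [118.6 -46.3  89.3] [191.7  43.1 113.9]
side8 lid angle 0.2899831173223175
side11 lid angle 0.30644466775130413
```

View pics/side11z.png

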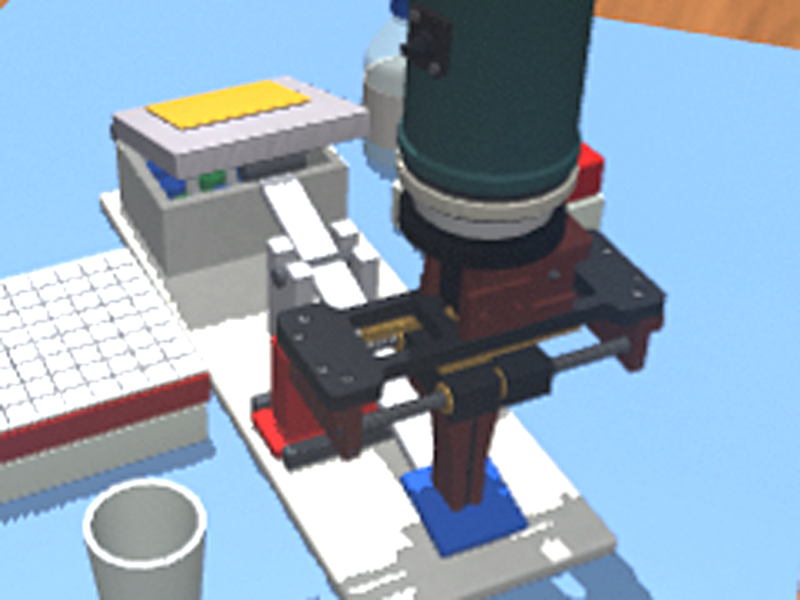

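View pics/top11.png

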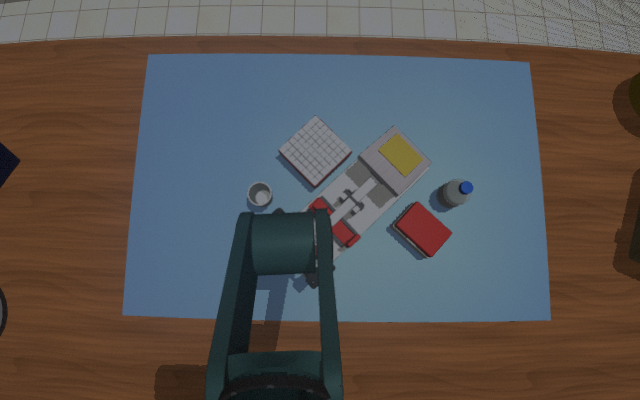

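The lid stands open at about 0.306 rad with the vials visible at (185,178) in the zoomed side view. The fingers are on the paddle at (460,505), the lever is in its fork, and the bystanders are where they were: beaker (260,194), bottle (455,193) and both boxes. Handing in.

```bash
python3 -c "
from cell import arm
print(arm.job_done()); s=arm.read_state(); print(s['t'],s['position'],s['ft_force'])"
```

```text
the job is handed in; nothing more can be done
None
the job is handed in; nothing more can be done
```

I pushed the red slide in with the shut fingertips, then pressed the blue paddle down onto its stop and handed the job in at about 9.8 s while still holding it. The hand-in gave no verdict.

**Last checks:**
- **Slide:** about 44 mm in, measured just after the push. Afterwards the arm hid the tab, but the block still looked clear of the lever.
- **Paddle:** about 37 mm above the bench by camera.
- **Lid:** about 0.306 rad. The pictures and force were unchanged over the last second of holding, with about 23 N upward on the tool.
- **Lever and bystanders:** the lever looked seated in its fork. The boxes, bottle and beaker looked unmoved in the top picture. I judged both by eye and did not measure them.

**Disagreements:**
- **Height:** the reported TCP height was about 36 mm below the fingertip height that the cameras showed, so I set heights from the cameras.
- **Unit position:** the two cameras differed by about 8 mm on where the unit stood. I used the side camera, whose x and y agreed with the arm's.

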